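# Open the pass box only after feeling that its inner gate is shut

## Task

Open the outer door of the glovebox's pass box as wide as a right angle or nearly so, but first press down firmly on the inner gate's crossbar until you feel it is home at its stop (it may stand ajar), and then push the roller arm of the limit switch sideways until it trips, which frees the door; let it spring back. The door must not hit the battery pack that stands in its way: move it clear first, leaving it upright on the bench. Leave everything else on the bench undisturbed and the gate fully shut.

Things in the scene. Friction and masses are not known exactly. Their poses are not given: they have to be found in the camera images.
- pass_box: Fixed glovebox with pass box. Origin: on the bench under the centre of the pass box chamber, a hollow box 200 (x) by 190 (y) by 170 mm high with a clear roof. Its -x face is closed by the outer door; on its +x side (from x = +100 to +460 mm, y within 180 mm) is the glovebox, 235 mm high. In the world its -x axis points roughly to the robot's right (-y). Fixed robot kits and equipment up to 260 mm high stand along the bench's far edge, beyond world x = 750 mm.
- gate (a joint): Inner gate, a steel plate that slides up and down through the roof at x = +45 mm of pass_box; 0 = fully shut on its firm stop, positive (m) = raised, up to 0.05. It stays where it is left; 3 to 4 N pushes it down, and at 0 it stops dead. Shut means within 3 mm.
- gate_bar: Black crossbar on top of the inner gate, 100 mm along pass_box y, 24 mm wide, 16 mm thick; moves with the gate. Its origin is at the level of the bench under it when the gate is shut; push on its top (point gate_top).
- gate_top (a point): Middle of the crossbar's top face, 205 mm above the bench when the gate is shut. A firm press is 6 N or more, kept up for about half a second.
- limit_switch: Fixed roller lever switch on a stand, foot 70 by 60 mm, body 36 mm wide to 116 mm high; origin under its foot's centre. The lever pivots at its -x side, 21 mm from the centre, 104 mm up, about its x axis, so its roller swings to its +y or -y.
- switch_arm (a joint): Lever angle (rad); 0 = upright, positive = roller leaning to limit_switch -y. Springs back when let go. It trips past 0.5 rad either way, stops at 0.85; about 3 N at the roller trips it. Keep it tripped for a moment (0.1 s).
- roller (a point): On the lever at the height of the roller's centre (159 mm above the bench when upright), 55 mm from the pivot. The roller, 20 mm across and 12 mm wide, lies just on the -x side of this point, its axis along limit_switch x.
- outer_door (a joint): Outer door angle (rad): 0 = shut, grows as it swings out, up to 1.75. Turns (anticlockwise seen from above) about a vertical hinge at point door_hinge and stays where it is left; light to move. Open means past 1.35 rad.
- door_panel: Outer door panel, 10 mm thick (outer face 11 mm out from the hinge axis), reaching 184 mm from the hinge, from 15 to 165 mm above the bench; origin on the hinge axis at bench level. At any angle its y axis runs from the hinge along the door, its -x axis points outward.
- door_hinge (a point): Top of the hinge pin (170 mm up), at the chamber's corner x = -100, y = -90 mm of pass_box (in the world, the corner far from the robot).
- door_handle (a point): Middle of the door's pull bar: a level round bar 10 mm thick and 100 mm long, 145 mm above the bench, parallel to the door with its ends bent back to it; its axis is 125 mm from the hinge along the door and 52 mm out from it (41 mm from the door's face, so a clear gap of 36 mm by 90 mm open from above to hook it).
- battery: Loose battery pack standing on end in the door's sweep: dark block 50 (x) by 36 (y) by 85 mm high, 0.2 to 0.45 kg; origin at the centre of its underside. Clear means everything of it more than 184 mm from the hinge.
- camera_stand: Bystander, fixed: small camera on a stand like the switch's, foot 70 by 60 mm, 118 mm high, no lever; origin under its foot's centre.
- bottle: Bystander: white bottle 56 mm across, 170 mm high, close to one side of the switch; origin at its base.
- servo: Bystander: black servo motor 56 by 22 by 44 mm high, close to the switch's other side; origin under its centre.
- tub: Bystander: orange open tub 110 (x) by 90 (y) by 55 mm high; origin under its centre.
- wheel: Bystander: black rubber wheel lying flat, 60 mm across, 22 mm thick with a thin hub to 30 mm; origin under its centre.
- bracket: Bystander: aluminium U-shaped bracket open upward, 60 (x) by 40 by 42 mm high; origin under its centre.

How it is judged:
By the outcome, as a careful person would: the job done as asked, in the order asked, and still so for the second after the job is handed in, with the robot touching nothing.
It also fails if it takes over 67 s, if anything falls off the work surface, if the arm or the gripper's body presses on something with over 40 N, if the wrist force passes 120 N, or if a joint passes its speed limit or range.

## Robot

A 6-joint arm with a two-finger parallel gripper is mounted at the origin on the work surface. World frame = base frame: x ahead of the robot, y to its left, z up, the work surface at z = 0. Lengths are in m, angles in rad, forces in N, time in s.
With the tool pointing down it reaches from about 0.35 to 0.85 m from the base axis. Payload 8.1 kg.
Tool frame: the origin (TCP) lies at the centre of the arm's flange, where the gripper is bolted on; the fingertips stand 186 mm ahead of it and the grasp point (between the pads) lies 167 mm ahead of it; z points along the fingers, y is the line along which they close (so a half turn about z gives the same grasp; the last joint's range is limited). The gripper opens to 93 mm and grips with 3 to 60 N. Pads are 15 mm wide; open, the fingers measure 128 mm over their backs; the gripper's body (75 mm by 188 mm) begins 65 mm behind the grasp point.
Start: joints at [-1.272, 0.13, 1.488, -0, 1.523, -0.085], TCP at [0.225, -0.556, 0.405] pointing down, gripper open.
Joint ranges: [-2.96, 2.96], [-0.89, 2.26], [0.02, 2.5], [-1.34, 4.48], [0, 2.73], [-2.66, 2.66]. Speed limits (rad/s): [2.39, 2.39, 2.79, 3.14, 3.14, 3.14].

## Interface

Orientations are given as a rotation vector (axis times angle).
In Python, from plant import robot gives the robot as it stands.
- The arm moves only by the tool apply_moves, never from a script. Its argument "series" is a list of rows, each a list of 2 entries, a list of its own where there are three numbers: the shift along the tool's x, y, z in mm, then the turn, a rotation vector about the tool's x, y, z in rad. A call has 1 to 12 rows; each row shifts and turns the commanded pose from where the row before left it, along the tool's axes as they then stand; what a row does not reach is not made up. A row lasts 1/12 s, in which the tool goes at most 41.7 mm and 7.16 degrees, less where a joint would pass 70% of its speed; a pose out of reach is approached as far as the arm can. A call is refused whole if a number of a shift passes 41.7 or a number of a turn 0.125, either way. A call with a gripper value outside its range is refused whole. "claw" is the opening, from 0 (shut) to 1 (fully open), set as the call begins (left out, the last holds). The fingers move at their own pace and stop on an object; "newtons" is the grip in N (left out, the last holds). Time passes only in rows, so rows that do not move let the fingers close. It gives the time, the measured TCP pose, the force, the opening and the grip force at its end, in the units of the state.
- robot.read_state(): the state, without advancing time (a new reading comes with each control period).
- robot.read_camera(name): name is "side" or "top" or "wrist"; returns (picture, depth): 420x560x3 uint8, blue, green, red; 420x560 float32, m along the optical axis (not along the pixel's ray), 0 where there is no reading.
- robot.calibration(name): a dict with "fx", "fy", "cx", "cy" (pixels), "D" ([k1, k2, p1, p2, k3] as OpenCV has them; the pictures are not rectified), "extrinsics" (4x4, takes a point from world to camera coordinates). Camera axes: x right, y down, z forward; pixel columns grow to the right and rows downward; lengths in m; the calibration is good to about 2 mm. A picture is of the moment at which its call begins: read the wrist's pose just before it. calibration takes no time and is no camera call; for the wrist camera it gives the pose at the moment of the call.
- robot.close_job(): hands the job in; it is judged then, once.
The state is a dict: "t": time; "q": joint angles; "dq": joint speeds; "joint_torque": joint torques, N m; "tool_pos": TCP position; "orientation": TCP orientation; "force": force on the tool from outside, world axes, zero at the start; "wrist_torque": the same for the moment, N m; "opening": finger opening in m; "gripper_force": force on a finger pad.
Only numpy, scipy, OpenCV 4.12 (cv2) and the standard library are available. Lean on these libraries where they do the work, as an engineer would, in place of code of your own. Each camera call takes 0.05 s, during which the arm holds its last target. There are 200 camera calls.

## Working session

There is one attempt and no reset: what is moved stays moved. The work goes in short steps, Python scripts to look and compute and a tool call to move; the robot and the scene stay as the last step left them, time stands still between calls to the robot, and variables do not carry over. Pictures are saved under pics/ and viewed, at most 10 in all, crops included, and the job is handed in when it is done.

Besides the shell and the picture viewer there is one more tool, called after "Request:" as name(argument=value, ...), one argument or row to a line, values as JSON. apply_moves: Moves the arm, as the interface text tells. Its arguments: {"type":"object","properties":{"series":{"type":"array"},"claw":{"type":"number"},"newtons":{"type":"number"}},"required":["series"]}

```bash
ls; mkdir -p pics; cat > h.py <<'E'
import numpy as np, cv2
from plant import robot
from scipy.spatial.transform import Rotation as R
def cal(n):
    c=robot.calibration(n); K=np.array([[c['fx'],0,c['cx']],[0,c['fy'],c['cy']],[0,0,1]]); return K,np.array(c['D'],float),np.array(c['extrinsics'])
def grab(n,fn=None):
    C=cal(n); im,d=robot.read_camera(n)
    if fn: cv2.imwrite('pics/'+fn,im)
    np.savez('pics/'+n+'.npz',im=im,d=d,K=C[0],D=C[1],E=C[2]); return im,d,C
def load(n):
    z=np.load('pics/'+n+'.npz'); return z['im'],z['d'],(z['K'],z['D'],z['E'])
def ray(C,uv):
    K,D,E=C; p=cv2.undistortPoints(np.array(uv,float).reshape(-1,1,2),K,D)[:,0]
    d=np.c_[p,np.ones(len(p))]; Ei=np.linalg.inv(E); return Ei[:3,3],d@Ei[:3,:3].T
def plane(C,uv,z):
    o,d=ray(C,uv); return o+d*((z-o[2])/d[:,2])[:,None]
def cloud(C,dep):
    h,w=dep.shape; u,v=np.meshgrid(np.arange(w),np.arange(h)); o,d=ray(C,np.stack([u,v],-1).reshape(-1,2))
    P=o+d*dep.reshape(-1,1); P[dep.ravel()==0]=np.nan; return P.reshape(h,w,3)
def proj(C,P):
    K,D,E=C; return cv2.projectPoints(np.array(P,float).reshape(-1,3),cv2.Rodrigues(E[:3,:3])[0],E[:3,3],K,D)[0][:,0]
E
python3 - <<'E'
from h import *
for n in ['top','side']:
    im,d,C=grab(n,n+'1.png'); print(n,np.linalg.inv(C[2])[:3].round(2).tolist(),C[0][0,0])
s=robot.read_state(); print(s['t'],s['tool_pos'],s['orientation'],s['force'],s['opening'])
print(R.from_rotvec(s['orientation']).as_matrix().round(3))
E
```

```text
pics
top [[-0.03, -0.99, 0.14, 0.37], [-1.0, 0.03, 0.0, -0.14], [-0.01, -0.14, -0.99, 1.11]] 457.8362480638282
side [[1.0, -0.05, 0.02, 0.51], [-0.05, -0.82, 0.56, -0.6], [-0.02, -0.56, -0.83, 0.82]] 389.6946586280785
0.1 [ 0.22461709 -0.55614352  0.40379534] [-3.08231546e+00 -5.98860491e-01  3.02144205e-04] [-0.46040452  0.12656591  0.02973194] 0.09294496655793721
[[ 0.927  0.374 -0.001]
 [ 0.374 -0.927  0.002]
 [ 0.    -0.002 -1.   ]]
```

View pics/top1.png

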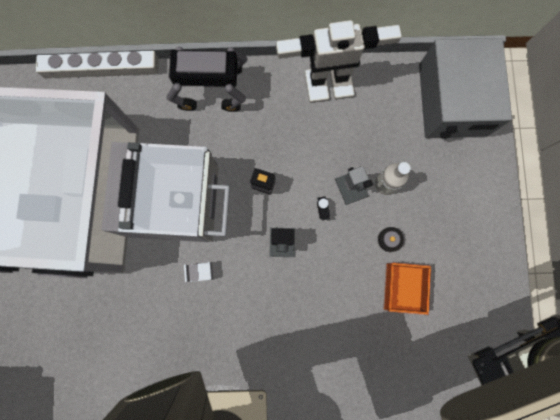

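View pics/side1.png

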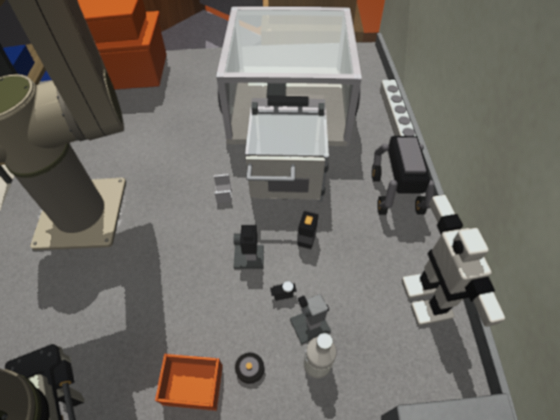

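The top view shows the pass box at (170,190), gate bar (130,187), door handle (222,210), battery (263,181), camera stand (283,242), servo (323,207), switch (352,187), bottle (397,175), wheel (391,239), tub (409,288) and bracket (200,272). The side view shows the same layout.

```bash
python3 - <<'E'
from h import *
T=load('top');S=load('side')
a=cv2.resize(T[0][140:260,90:300],None,fx=3,fy=3,interpolation=2)[:, :630]
b=cv2.resize(T[0][150:230,300:420],(600,400))[:, :]
c=cv2.resize(S[0][260:390,240:370],(400,400))
d=cv2.resize(S[0][80:210,230:360],(400,400))
m=np.zeros((600,800,3),np.uint8)
m[:300,:450]=cv2.resize(T[0][140:260,120:300],(450,300)); m[:300,450:]=cv2.resize(T[0][150:230,310:420],(350,300))[:, :350]
m[300:,:400]=cv2.resize(S[0][260:390,230:360],(400,300)); m[300:,400:]=cv2.resize(S[0][70:210,230:370],(400,300))
cv2.imwrite('pics/crop1.png',m)
for n,V,boxes in [('top',T,dict(gate=(112,140,145,240),batt=(248,165,280,200),cam=(268,225,300,262),servo=(314,193,333,224),switch=(335,163,372,205),bottle=(380,160,415,195),door=(200,140,235,245))),('side',S,dict(gate=(245,78,332,118),batt=(295,208,322,252),cam=(230,222,266,270),servo=(268,280,300,303),switch=(290,290,335,345),door=(243,160,330,200)))]:
    P=cloud(V[2],V[1])
    for k,(x0,y0,x1,y1) in boxes.items():
        q=P[y0:y1,x0:x1].reshape(-1,3); q=q[~np.isnan(q[:,2])]
        zt=np.percentile(q[:,2],[50,90,97,99.5]).round(3)
        q2=q[q[:,2]>0.03]
        for lo,hi in [(.03,.09),(.09,.12),(.12,.16),(.16,.2),(.2,.27)]:
            w=q2[(q2[:,2]>lo)&(q2[:,2]<hi)]
            if len(w)>5: print(n,k,lo,hi,len(w),w.min(0).round(3),w.max(0).round(3),w.mean(0).round(3))
E
```

```text
top gate 0.03 0.09 55 [0.466 0.157 0.03 ] [0.656 0.221 0.09 ] [0.496 0.19  0.062]
top gate 0.09 0.12 40 [0.465 0.149 0.092] [0.653 0.217 0.12 ] [0.505 0.179 0.105]
top gate 0.12 0.16 175 [0.464 0.132 0.121] [0.637 0.209 0.16 ] [0.536 0.159 0.15 ]
top gate 0.16 0.2 2145 [0.465 0.128 0.16 ] [0.661 0.202 0.2  ] [0.559 0.163 0.171]
top gate 0.2 0.27 656 [0.511 0.141 0.2  ] [0.61  0.173 0.217] [0.56  0.155 0.212]
top batt 0.03 0.09 443 [ 0.565 -0.145  0.031] [ 0.615 -0.086  0.09 ] [ 0.587 -0.116  0.077]
top cam 0.03 0.09 15 [ 0.425 -0.177  0.062] [ 0.439 -0.134  0.089] [ 0.435 -0.153  0.08 ]
top cam 0.09 0.12 417 [ 0.422 -0.181  0.091] [ 0.473 -0.132  0.12 ] [ 0.449 -0.157  0.108]
top cam 0.12 0.16 11 [ 0.446 -0.171  0.12 ] [ 0.46  -0.145  0.123] [ 0.454 -0.159  0.121]
top servo 0.03 0.09 206 [ 0.496 -0.27   0.03 ] [ 0.553 -0.245  0.047] [ 0.524 -0.257  0.038]
top switch 0.03 0.09 71 [ 0.563 -0.333  0.055] [ 0.612 -0.308  0.089] [ 0.583 -0.316  0.073]
top switch 0.09 0.12 316 [ 0.555 -0.351  0.09 ] [ 0.605 -0.308  0.12 ] [ 0.58  -0.328  0.113]
top switch 0.12 0.16 13 [ 0.547 -0.345  0.12 
[... 1599 characters left out ...]
0.542 -0.35   0.03 ] [ 0.614 -0.26   0.09 ] [ 0.584 -0.334  0.066]
side switch 0.09 0.12 461 [ 0.557 -0.405  0.09 ] [ 0.61  -0.307  0.12 ] [ 0.584 -0.338  0.112]
side switch 0.12 0.16 43 [ 0.549 -0.416  0.12 ] [ 0.578 -0.332  0.159] [ 0.563 -0.358  0.139]
side switch 0.16 0.2 238 [ 0.549 -0.421  0.16 ] [ 0.599 -0.328  0.172] [ 0.577 -0.388  0.168]
side door 0.03 0.09 1072 [ 0.456 -0.008  0.03 ] [0.649 0.014 0.09 ] [0.552 0.001 0.061]
side door 0.09 0.12 471 [ 0.466 -0.008  0.09 ] [0.647 0.013 0.12 ] [0.566 0.001 0.107]
side door 0.12 0.16 1187 [ 0.456 -0.047  0.12 ] [0.649 0.014 0.16 ] [ 0.543 -0.006  0.142]
side door 0.16 0.2 68 [ 0.46  -0.005  0.16 ] [0.638 0.01  0.164] [0.574 0.    0.162]
```

View pics/crop1.png

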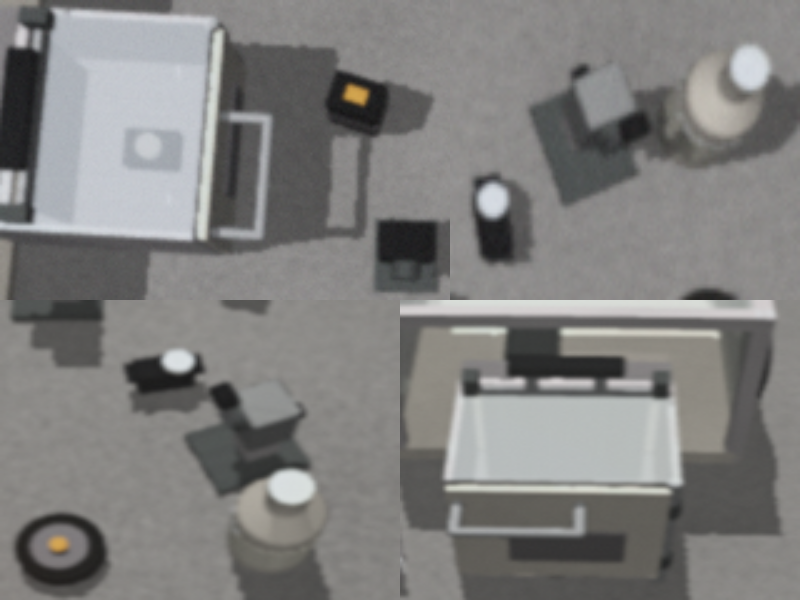

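The crops show the bar on the gate raised slightly (top at about 0.215 m). The roller is on the lower-right side of the switch, at roughly (368,183) in the top view, with the bottle beyond it. The battery with its orange label is rotated about 15°. Next I fit the exact poses.

```bash
python3 - <<'E'
from h import *
T=load('top');S=load('side')
def rect(q): 
    r=cv2.minAreaRect((q[:,:2]*1000).astype(np.float32)); return np.round(r[0],1),np.round(r[1],1),round(r[2],1)
def sel(V,box,zlo,zhi,f=None):
    P=cloud(V[2],V[1]);x0,y0,x1,y1=box;q=P[y0:y1,x0:x1].reshape(-1,3);c=V[0][y0:y1,x0:x1].reshape(-1,3).astype(int)
    m=(q[:,2]>zlo)&(q[:,2]<zhi)
    if f is not None:m&=f(c)
    return q[m]
dark=lambda c:c.max(1)<60
for n,V,b in[('top',T,dict(bar=(112,140,145,240),batt=(248,165,280,200),sw=(335,163,372,205),h=(212,180,235,245),bot=(380,160,415,195))),('side',S,dict(bar=(262,78,315,118),batt=(295,208,322,252),sw=(295,292,335,325),h=(243,160,300,190),bot=(300,325,340,380)))]:
    q=sel(V,b['bar'],.2,.23,dark);print(n,'bar',rect(q),np.percentile(q[:,2],[20,50,80]).round(4))
    q=sel(V,b['batt'],.079,.093);print('batt',len(q),rect(q),q.mean(0).round(3))
    q=sel(V,b['sw'],.109,.121);print('body',len(q),rect(q),q.mean(0).round(3))
    q=sel(V,b['sw'],.145,.18,dark);print('roller',len(q),rect(q) if len(q)>3 else 0,q.mean(0).round(4))
    q=sel(V,b['h'],.14,.156);q=q[q[:,1]<-.036];print('handle',len(q),rect(q),q.mean(0).round(4))
    q=sel(V,b['bot'],.09,.115);print('bottle',len(q),rect(q))
    # switch foot by low points
    P=cloud(V[2],V[1])
q=sel(T,(195,135,225,250),.155,.17);q=q[q[:,1]<.01];v=np.polyfit(q[:,0],q[:,1],1);print('door',v,q[:,0].min(),q[:,0].max())
E
```

```text
top bar (array([560.7, 155.5]), array([22.6, 97.8]), 85.2) [0.2106 0.2122 0.2137]
batt 339 (array([ 590.7, -115.7]), array([49.9, 36.7]), 68.5) [ 0.59  -0.116  0.084]
body 271 (array([ 578.4, -331.8]), array([46.4, 37.2]), 19.6) [ 0.582 -0.33   0.115]
roller 55 (array([ 554.9, -339.3]), array([12. , 18.4]), 20.6) [ 0.5541 -0.3381  0.1655]
handle 161 (array([510.8, -40.4]), array([  8.7, 105.6]), 88.7) [ 0.5204 -0.0396  0.1483]
bottle 215 (array([ 582.8, -413.5]), array([52.8, 46.9]), 39.1)
side bar (array([562.2, 155.2]), array([24.4, 95.3]), 84.3) [0.2065 0.211  0.2124]
batt 298 (array([ 593. , -113.9]), array([51.3, 36. ]), 70.2) [ 0.593 -0.116  0.083]
body 344 (array([ 580.5, -329.3]), array([46.3, 37. ]), 18.0) [ 0.585 -0.33   0.114]
roller 68 (array([ 556.8, -339.4]), array([10.2, 16.8]), 21.5) [ 0.5564 -0.3411  0.1645]
handle 140 (array([513. , -41.6]), array([ 11. , 103.6]), 90.0) [ 0.5243 -0.0396  0.1461]
bottle 334 (array([ 585.7, -417.6]), array([49.2, 55.3]), 68.9)
door [-0.04997491  0.03214677] 0.4559294027105555 0.644531708616064
```

```bash
cat >> h.py <<'E'
def down(yaw_y,tilt=0,ax=None):
    """R with tool y horizontal at angle yaw_y(rad); tilt leans z toward tool x"""
    y=np.array([np.cos(yaw_y),np.sin(yaw_y),0]); x0=np.cross(y,[0,0,-1]); z=np.array([0,0,-1])*np.cos(tilt)+x0*np.sin(tilt)
    return np.c_[np.cross(y,z),y,z]
def plan(pt,Rt,ahead=.167,st=None):
    """turn first, then shift; pt = place for the point `ahead` of the flange"""
    s=st or robot.read_state(); R0=R.from_rotvec(s['orientation']).as_matrix()
    turn=R.from_matrix(R0.T@Rt).as_rotvec(); sh=Rt.T@(np.array(pt)-ahead*Rt[:,2]-s['tool_pos'])*1000
    print('turn',turn.round(3),'n',np.ceil(np.linalg.norm(turn)/.12),'shift',sh.round(1),'t',s['t']); return turn,sh
E
python3 - <<'E'
from h import *
L=np.array([np.cos(np.deg2rad(69.3)),np.sin(np.deg2rad(69.3)),0])
Rt=down(np.deg2rad(-20.7),.2); c=np.array([.592,-.115,.070])-.005*L
print(Rt.round(3)); plan(c,Rt); print(Rt[:,2]*-1, Rt.T@[0,0,-100])
E
```

```text
[[ 0.346  0.935  0.07 ]
 [ 0.917 -0.353  0.186]
 [ 0.199  0.    -0.98 ]]
turn [ 0.081  0.188 -0.823] n 8.0 shift [460.5 187.7 266.9] t 0.1
[-0.07022461 -0.18584404  0.98006658] [-19.86693308   0.          98.00665778]
```

Request:
apply_moves(
  series=[
    [[0,0,0],[0.01,0.0235,-0.103]],
    [[0,0,0],[0.01,0.0235,-0.103]],
    [[0,0,0],[0.01,0.0235,-0.103]],
    [[0,0,0],[0.01,0.0235,-0.103]],
    [[0,0,0],[0.01,0.0235,-0.103]],
    [[0,0,0],[0.01,0.0235,-0.103]],
    [[0,0,0],[0.01,0.0235,-0.103]],
    [[0,0,0],[0.01,0.0235,-0.103]],
    [[29,12,3],[0,0,0]],
    [[29,12,3],[0,0,0]],
    [[29,12,3],[0,0,0]],
    [[29,12,3],[0,0,0]],
  ],
  claw=1,
  newtons=35,
)

```text
t: 1.1
tool_pos: [0.311, -0.4636, 0.4154]
orientation: [-2.483, -1.717, -0.25]
force: [0.4, -0.1, 0.6]
opening: 0.093
gripper_force: 0.0
```

Request:
apply_moves(
  series=[
    [[29,12,3],[0,0,0]],
    [[29,12,3],[0,0,0]],
    [[29,12,3],[0,0,0]],
    [[29,12,3],[0,0,0]],
    [[29,12,3],[0,0,0]],
    [[29,12,3],[0,0,0]],
    [[29,12,3],[0,0,0]],
    [[29,12,3],[0,0,0]],
    [[29,12,3],[0,0,0]],
    [[29,12,3],[0,0,0]],
    [[29,12,3],[0,0,0]],
    [[25,8,3],[0,0,0]],
  ],
)

```text
t: 2.1
tool_pos: [0.5641, -0.1901, 0.4485]
orientation: [-2.483, -1.719, -0.249]
force: [0.9, -0.6, -0.0]
opening: 0.0928
gripper_force: 0.0
```

```bash
python3 - <<'E'
from h import *
im,d,C=grab('wrist','w1.png')
L=np.array([np.cos(np.deg2rad(69.3)),np.sin(np.deg2rad(69.3)),0])
Rt=down(np.deg2rad(-20.7),.2); c=np.array([.592,-.115,.070])-.005*L
plan(c,Rt)
P=cloud(C,d); m=(P[...,2]>.077)&(P[...,2]<.093)&(np.hypot(P[...,0]-.59,P[...,1]+.115)<.05); q=P[m]
if m.sum()>20: print(cv2.minAreaRect((q[:,:2]*1000).astype(np.float32)),q.mean(0),m.sum())
E
```

```text
turn [ 0.002 -0.001  0.004] n 1.0 shift [ -5.3  -0.9 218.5] t 2.15
((592.8922119140625, -114.76905822753906), (48.841835021972656, 35.14564895629883), 69.37716674804688) [ 0.59286278 -0.11485524  0.08539344] 1315
```

Request:
apply_moves(
  series=[
    [[-5,0,18.5],[0,0,0]],
    [[0,0,20],[0,0,0]],
    [[0,0,20],[0,0,0]],
    [[0,0,20],[0,0,0]],
    [[0,0,20],[0,0,0]],
    [[0,0,20],[0,0,0]],
    [[0,0,20],[0,0,0]],
    [[0,0,20],[0,0,0]],
    [[0,0,20],[0,0,0]],
    [[0,0,20],[0,0,0]],
    [[0,0,20],[0,0,0]],
    [[0,0,0],[0,0,0]],
  ],
)

```text
t: 3.15
tool_pos: [0.5747, -0.155, 0.2284]
orientation: [-2.479, -1.715, -0.242]
force: [-0.4, 0.3, -0.9]
opening: 0.0934
gripper_force: 0.0
```

Request:
apply_moves(
  series=[
    [[0,0,0],[0,0,0]],
    [[0,0,0],[0,0,0]],
    [[0,0,0],[0,0,0]],
    [[0,0,0],[0,0,0]],
    [[0,0,0],[0,0,0]],
    [[0,0,0],[0,0,0]],
    [[0,0,0],[0,0,0]],
    [[0,0,0],[0,0,0]],
  ],
  claw=0,
  newtons=35,
)

```text
t: 3.82
tool_pos: [0.5768, -0.1563, 0.2338]
orientation: [-2.484, -1.719, -0.249]
force: [-0.1, -0.4, 0.9]
opening: 0.0444
gripper_force: 0.0
```

```bash
python3 - <<'E'
from h import *
s=robot.read_state(); Rt=R.from_rotvec(s['orientation']).as_matrix()
p=s['tool_pos']+.167*Rt[:,2]; print('grasp',p)
for w in ([0,0,.05],[.66-p[0]-.001,-.262-p[1],0]): print((Rt.T@np.array(w)*1000).round(1))
E
```

```text
grasp [ 0.58883384 -0.12557624  0.07013029]
[  9.9   0.1 -49. ]
[-100.9  113.8  -20. ]
```

Request:
apply_moves(
  series=[
    [[0,0,0],[0,0,0]],
    [[0,0,0],[0,0,0]],
    [[0,0,0],[0,0,0]],
    [[0,0,0],[0,0,0]],
    [[0,0,0],[0,0,0]],
    [[0,0,0],[0,0,0]],
  ],
  newtons=45,
)

```text
t: 4.32
tool_pos: [0.5768, -0.1562, 0.2336]
orientation: [-2.484, -1.719, -0.249]
force: [-0.6, -1.2, 0.7]
opening: 0.0358
gripper_force: 44.9
```

Request:
apply_moves(
  series=[
    [[2,0,-10],[0,0,0]],
    [[2,0,-10],[0,0,0]],
    [[2,0,-10],[0,0,0]],
    [[2,0,-10],[0,0,0]],
    [[2,0,-9],[0,0,0]],
  ],
)

```text
t: 4.73
tool_pos: [0.577, -0.1561, 0.2855]
orientation: [-2.484, -1.719, -0.251]
force: [-0.2, -0.6, -3.0]
opening: 0.0355
gripper_force: 44.9
```

Request:
apply_moves(
  series=[
    [[-10,11.5,-2],[0,0,0]],
    [[-10,11.5,-2],[0,0,0]],
    [[-10,11.5,-2],[0,0,0]],
    [[-10,11.5,-2],[0,0,0]],
    [[-10,11.5,-2],[0,0,0]],
    [[-10,11.5,-2],[0,0,0]],
    [[-10,11.5,-2],[0,0,0]],
    [[-10,11.5,-2],[0,0,0]],
    [[-10,11.5,-2],[0,0,0]],
    [[-10,10,-2],[0,0,0]],
    [[0,0,0],[0,0,0]],
    [[0,0,0],[0,0,0]],
  ],
)

```text
t: 5.73
tool_pos: [0.6471, -0.292, 0.2842]
orientation: [-2.485, -1.718, -0.25]
force: [0.3, 0.5, -2.6]
opening: 0.0359
gripper_force: 44.9
```

```bash
python3 - <<'E'
from h import *
s=robot.read_state(); Rt=R.from_rotvec(s['orientation']).as_matrix()
p=s['tool_pos']+.167*Rt[:,2]; print('grasp',p,s['gripper_force'],s['force'],s['t'])
grab('top','t2.png');im,d,C=grab('side');P=cloud(C,d)
m=(np.hypot(P[...,0]-.66,P[...,1]+.262)<.06)&(P[...,2]>.02); q=P[m]; print(q.min(0),q.max(0),len(q))
cv2.imwrite('pics/s2.png',cv2.resize(im[140:420,200:480],(560,560)))
print(Rt.T@np.array([0,0,p[2]-.070])*-1000)
E
```

```text
grasp [ 0.65908607 -0.26128271  0.12051884] 44.92270231246948 [ 0.32909332  0.52238556 -2.59552814] 5.7333
[ 0.60007439 -0.32177048  0.05133895] [ 0.71874047 -0.23761085  0.54515805] 4801
[-9.96653683 -0.12550103 49.52580338]
```

View pics/s2.png

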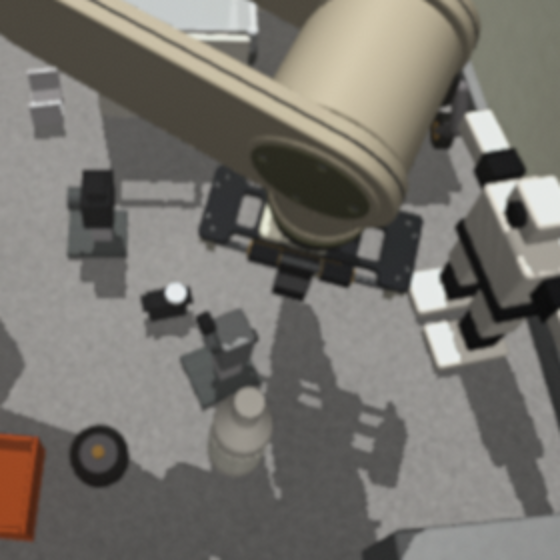

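The battery is held upright between the fingers. The gripper's right end, at (400,260), is close to the humanoid, so I move back toward the robot before lowering.

Request:
apply_moves(
  series=[
    [[-2,-11,-0.5],[0,0,0]],
    [[-3,-11,-0.5],[0,0,0]],
    [[-3,-11,-0.5],[0,0,0]],
    [[-2,-10,-0.5],[0,0,0]],
    [[-2,0,10],[0,0,0]],
    [[-2,0,10],[0,0,0]],
    [[-2,0,10],[0,0,0]],
    [[-2,0,9],[0,0,0]],
    [[-1,0,5],[0,0,0]],
    [[-1,0,3],[0,0,0]],
    [[0,0,0],[0,0,0]],
    [[0,0,0],[0,0,0]],
  ],
)

```text
t: 6.83
tool_pos: [0.6033, -0.2865, 0.2355]
orientation: [-2.484, -1.719, -0.249]
force: [0.6, 0.1, -3.2]
opening: 0.0358
gripper_force: 44.9
```

```bash
python3 - <<'E'
from h import *
s=robot.read_state(); Rt=R.from_rotvec(s['orientation']).as_matrix()
p=s['tool_pos']+.167*Rt[:,2]; print('grasp',p,s['gripper_force'],s['force'],s['t'])
E
```

```text
grasp [ 0.61524871 -0.25577363  0.07177576] 44.922670125961304 [ 0.64935707  0.10740112 -3.16882538] 6.8333
```

Request:
apply_moves(
  series=[
    [[-0.2,0,1],[0,0,0]],
    [[-0.2,0,1],[0,0,0]],
    [[0,0,0],[0,0,0]],
    [[0,0,0],[0,0,0]],
  ],
)

```text
t: 7.17
tool_pos: [0.6031, -0.2864, 0.2337]
orientation: [-2.484, -1.719, -0.249]
force: [0.3, -0.0, -2.8]
opening: 0.0359
gripper_force: 44.9
```

Request:
apply_moves(
  series=[
    [[0,0,0],[0,0,0]],
    [[0,0,0],[0,0,0]],
    [[0,0,0],[0,0,0]],
    [[0,0,0],[0,0,0]],
    [[0,0,0],[0,0,0]],
    [[0,0,0],[0,0,0]],
    [[0,0,0],[0,0,0]],
  ],
  claw=0.75,
)

```text
t: 7.75
tool_pos: [0.6031, -0.2864, 0.2337]
orientation: [-2.484, -1.719, -0.249]
force: [-0.4, 0.5, -0.2]
opening: 0.0696
gripper_force: 0.0
```

Request:
apply_moves(
  series=[
    [[0,0,-12],[0,0,0]],
    [[0,0,-20],[0,0,0]],
    [[0,0,-25],[0,0,0]],
    [[0,0,-25],[0,0,0]],
    [[0,0,-25],[0,0,0]],
    [[0,0,-25],[0,0,0]],
    [[0,0,-25],[0,0,0]],
    [[0,0,-20],[0,0,0]],
  ],
)

```text
t: 8.42
tool_pos: [0.5902, -0.3194, 0.4107]
orientation: [-2.486, -1.72, -0.251]
force: [0.1, -0.6, -0.6]
opening: 0.0697
gripper_force: 0.0
```

```bash
python3 - <<'E'
from h import *
im,d,C=grab('wrist','w2.png');P=cloud(C,d);m=(P[...,2]>.075)&(P[...,2]<.1)&(np.hypot(P[...,0]-.615,P[...,1]+.25)<.05);q=P[m]
print(cv2.minAreaRect((q[:,:2]*1000).astype(np.float32)),q.mean(0),q[:,2].std(),m.sum())
Rt=down(0,0)
plan([.561,.155,.25],Rt,.186)
E
```

```text
((619.2764892578125, -245.14459228515625), (49.00897216796875, 34.47053527832031), 69.33440399169922) [ 0.61925072 -0.24518203  0.08544583] 0.0010707499766883276 1617
turn [ 0.046 -0.192 -0.359] n 4.0 shift [475.3 -29.4 -20.6] t 8.4667
```

Request:
apply_moves(
  series=[
    [[0,0,0],[0.0115,-0.048,-0.0898]],
    [[0,0,0],[0.0115,-0.048,-0.0898]],
    [[0,0,0],[0.0115,-0.048,-0.0898]],
    [[0,0,0],[0.0115,-0.048,-0.0898]],
    [[25,-1.5,-4],[0,0,0]],
    [[30,-1.5,-4],[0,0,0]],
    [[30,-1.5,-4],[0,0,0]],
    [[30,-1.5,-4],[0,0,0]],
    [[30,-1.5,-4],[0,0,0]],
    [[30,-1.5,0],[0,0,0]],
    [[30,-2,0],[0,0,0]],
    [[30,-2,0],[0,0,0]],
  ],
  claw=0,
  newtons=10,
)

```text
t: 9.47
tool_pos: [0.5769, -0.0827, 0.4293]
orientation: [-2.215, -2.217, 0.001]
force: [1.1, 1.0, -0.7]
opening: 0.0005
gripper_force: 0.0
```

Request:
apply_moves(
  series=[
    [[30,-2,0],[0,0,0]],
    [[30,-2,0],[0,0,0]],
    [[30,-2,0],[0,0,0]],
    [[30,-2,0],[0,0,0]],
    [[30,-2,0],[0,0,0]],
    [[30,-2,0],[0,0,0]],
    [[30,-2,0],[0,0,0]],
    [[20,-2,0],[0,0,0]],
    [[10,-2,0],[0,0,0]],
    [[0,0,0],[0,0,0]],
  ],
)

```text
t: 10.3
tool_pos: [0.5586, 0.1576, 0.4303]
orientation: [-2.211, -2.219, 0.001]
force: [0.2, -0.1, 0.0]
opening: 0.0006
gripper_force: 0.0
```

```bash
python3 - <<'E'
from h import *
plan([.561,.155,.212],down(0,0),.186); print(robot.read_state()['force'])
E
```

```text
turn [-0.007 -0.006  0.004] n 1.0 shift [-2.6  2.4 32.3] t 10.3
[ 0.16750934 -0.09787441  0.00509114]
```

Request:
apply_moves(
  series=[
    [[-2.5,2.4,8],[0,0,0]],
    [[0,0,8],[0,0,0]],
    [[0,0,8],[0,0,0]],
    [[0,0,3],[0,0,0]],
    [[0,0,2],[0,0,0]],
    [[0,0,2],[0,0,0]],
    [[0,0,2],[0,0,0]],
    [[0,0,2],[0,0,0]],
    [[0,0,1],[0,0,0]],
    [[0,0,1],[0,0,0]],
    [[0,0,1],[0,0,0]],
    [[0,0,0],[0,0,0]],
  ],
)

```text
t: 11.3
tool_pos: [0.5614, 0.1536, 0.3919]
orientation: [-2.214, -2.217, 0.001]
force: [0.7, -1.5, 1.5]
opening: 0.0005
gripper_force: 0.9
```

Request:
apply_moves(
  series=[
    [[0,0,0.5],[0,0,0]],
    [[0,0,0.5],[0,0,0]],
    [[0,0,0],[0,0,0]],
  ],
)

```text
t: 11.55
tool_pos: [0.5614, 0.1537, 0.3914]
orientation: [-2.214, -2.217, 0.001]
force: [-0.8, -2.0, 5.0]
opening: 0.0005
gripper_force: 2.5
```

Request:
apply_moves(
  series=[
    [[0,0,0.5],[0,0,0]],
    [[0,0,0.5],[0,0,0]],
    [[0,0,0],[0,0,0]],
  ],
)

```text
t: 11.8
tool_pos: [0.5613, 0.1537, 0.3913]
orientation: [-2.215, -2.217, 0.0]
force: [-3.1, -3.0, 10.4]
opening: 0.0006
gripper_force: 5.2
```

Request:
apply_moves(
  series=[
    [[0,0,0.5],[0,0,0]],
    [[0,0,0],[0,0,0]],
    [[0,0,0],[0,0,0]],
    [[0,0,0],[0,0,0]],
    [[0,0,0],[0,0,0]],
    [[0,0,0],[0,0,0]],
    [[0,0,0],[0,0,0]],
    [[0,0,0],[0,0,0]],
    [[0,0,0],[0,0,0]],
    [[0,0,0],[0,0,0]],
  ],
)

```text
t: 12.63
tool_pos: [0.5613, 0.1537, 0.3913]
orientation: [-2.215, -2.217, -0.0]
force: [-4.8, -3.3, 13.1]
opening: 0.0003
gripper_force: 6.5
```

Request:
apply_moves(
  series=[
    [[0,0,-3],[0,0,0]],
    [[0,0,-8],[0,0,0]],
    [[0,0,-15],[0,0,0]],
    [[0,0,-20],[0,0,0]],
    [[0,0,-10],[0,0,0]],
    [[0,0,0],[0,0,0]],
  ],
)

```text
t: 13.13
tool_pos: [0.5621, 0.1536, 0.4485]
orientation: [-2.216, -2.218, -0.004]
force: [-0.0, 0.2, 0.6]
opening: 0.0007
gripper_force: 0.0
```

```bash
python3 - <<'E'
from h import *
im,d,C=grab('wrist');P=cloud(C,d);m=(P[...,2]>.19)&(P[...,2]<.225)&(abs(P[...,0]-.561)<.045)&(abs(P[...,1]-.155)<.008);q=P[m];print(len(q),np.median(q,0) if len(q) else 0)
# switch: tool y along switch x
a=np.deg2rad(19.8); x=np.array([np.cos(a),np.sin(a),0]);y=np.array([-x[1],x[0],0])
rol=np.array([.5555,-.339,.159]); bot=np.array([.584,-.4155,0])
print('bottle rel roller: x',(bot-rol)@x,'y',(bot-rol)@y)
r=plan(rol-y*.0265-x*.006+[0,0,.26-.159],down(a),.186); 
E
```

```text
2327 [0.56201006 0.15538895 0.20527642]
bottle rel roller: x 0.0009016510164306167 y -0.081631409551989
turn [-0.004 -0.007 -0.344] n 3.0 shift [-487.8 -178.9    0.6] t 13.1833
```

Request:
apply_moves(
  series=[
    [[0,0,0],[0,0,-0.115]],
    [[0,0,0],[0,0,-0.115]],
    [[0,0,0],[0,0,-0.115]],
    [[-20,-7,0],[0,0,0]],
    [[-30,-11,0],[0,0,0]],
    [[-30,-11,0],[0,0,0]],
    [[-30,-11,0],[0,0,0]],
    [[-30,-11,0],[0,0,0]],
    [[-30,-11,0],[0,0,0]],
    [[-30,-11,0],[0,0,0]],
    [[-30,-11,0],[0,0,0]],
    [[-30,-11,0],[0,0,0]],
  ],
)

```text
t: 14.18
tool_pos: [0.5599, -0.1249, 0.4421]
orientation: [-1.799, -2.562, 0.0]
force: [0.3, 0.9, 0.3]
opening: 0.0007
gripper_force: 0.0
```

Request:
apply_moves(
  series=[
    [[-30,-11,0],[0,0,0]],
    [[-30,-11,0],[0,0,0]],
    [[-30,-11,0],[0,0,0]],
    [[-30,-11,0],[0,0,0]],
    [[-30,-11,0],[0,0,0]],
    [[-30,-11,0],[0,0,0]],
    [[-30,-11,0],[0,0,0]],
    [[-20,-7,0],[0,0,0]],
    [[0,0,0],[0,0,0]],
  ],
)

```text
t: 14.93
tool_pos: [0.5582, -0.3722, 0.4397]
orientation: [-1.804, -2.558, 0.001]
force: [0.5, -0.3, 0.2]
opening: 0.0005
gripper_force: 0.0
```

```bash
python3 - <<'E'
from h import *
im,d,C=grab('wrist','w3.png');P=cloud(C,d)
a=np.deg2rad(19.8); x=np.array([np.cos(a),np.sin(a),0]);y=np.array([-x[1],x[0],0])
rol=np.array([.5555,-.339,.159])
m=(np.hypot(P[...,0]-rol[0],P[...,1]-rol[1])<.02)&(P[...,2]>.15)&(P[...,2]<.18);q=P[m];print('roller',len(q),q.mean(0) if len(q) else 0, q.min(0),q.max(0))
m=(np.hypot(P[...,0]-.584,P[...,1]+.4155)<.04)&(P[...,2]>.05)&(P[...,2]<.18);q=P[m]-rol;print('bottle',len(q),(q@y).min(),(q@y).max())
r=plan(rol-y*.031-x*.006+[0,0,.135-.159],down(a),.186); 
E
```

```text
roller 341 [ 0.55654038 -0.3390132   0.16718454] [ 0.54826597 -0.3502491   0.16158038] [ 0.56561613 -0.32894025  0.17078349]
bottle 1446 -0.09806222050411571 -0.054807680728112165
turn [-0.007 -0.01  -0.002] n 1.0 shift [ -0.6   1.6 119. ] t 14.9833
```

View pics/w3.png

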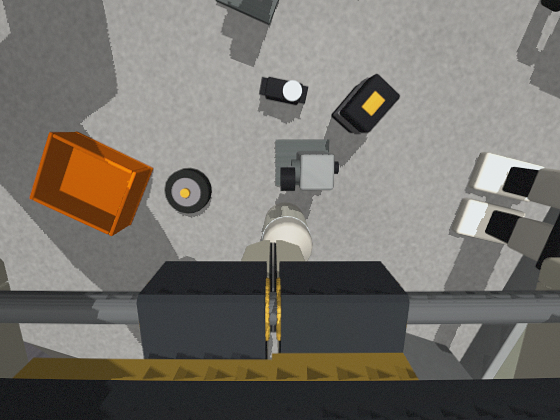

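The view confirms the roller at (288,178) with the bottle behind the fingertips at (288,238). The gap is clear, so I descend.

Request:
apply_moves(
  series=[
    [[-0.6,1.6,0],[-0.007,-0.01,0]],
    [[0,0,15],[0,0,0]],
    [[0,0,15],[0,0,0]],
    [[0,0,15],[0,0,0]],
    [[0,0,12],[0,0,0]],
    [[0,0,12],[0,0,0]],
    [[0,0,12],[0,0,0]],
    [[0,0,12],[0,0,0]],
    [[0,0,12],[0,0,0]],
    [[0,0,12],[0,0,0]],
    [[0,0,0],[0,0,0]],
  ],
)

```text
t: 15.9
tool_pos: [0.5607, -0.368, 0.3217]
orientation: [-1.805, -2.569, -0.001]
force: [-0.3, 0.0, -1.6]
opening: 0.0006
gripper_force: 0.0
```

```bash
python3 - <<'E'
from h import *
a=np.deg2rad(19.8); x=np.array([np.cos(a),np.sin(a),0]);y=np.array([-x[1],x[0],0])
rol=np.array([.5555,-.339,.159])
plan(rol-y*.0+-x*.006+[0,0,.135-.159],down(a),.186); print(robot.read_state()['force'])
E
```

```text
turn [-0.    -0.001  0.   ] n 1.0 shift [29.1 -1.1  0.7] t 15.9
[-0.30387425  0.04152843 -1.57599673]
```

Request:
apply_moves(
  series=[
    [[5,0,0],[0,0,0]],
    [[5,0,0],[0,0,0]],
    [[5,0,0],[0,0,0]],
    [[5,0,0],[0,0,0]],
    [[5,0,0],[0,0,0]],
    [[5,0,0],[0,0,0]],
    [[0,0,0],[0,0,0]],
  ],
)

```text
t: 16.48
tool_pos: [0.5512, -0.3396, 0.3261]
orientation: [1.803, 2.568, 0.0]
force: [1.0, -1.9, 0.9]
opening: 0.0003
gripper_force: 1.3
```

Request:
apply_moves(
  series=[
    [[5,0,0],[0,0,0]],
    [[5,0,0],[0,0,0]],
    [[4,0,0],[0,0,0]],
    [[0,0,0],[0,0,0]],
    [[0,0,0],[0,0,0]],
  ],
)

```text
t: 16.9
tool_pos: [0.5463, -0.3272, 0.3257]
orientation: [1.804, 2.568, -0.0]
force: [-1.6, -4.1, 2.4]
opening: 0.0004
gripper_force: 2.6
```

```bash
python3 - <<'E'
from h import *
im,d,C=grab('side','s3.png');P=cloud(C,d)
a=np.deg2rad(19.8); x=np.array([np.cos(a),np.sin(a),0]);y=np.array([-x[1],x[0],0]);rol=np.array([.5555,-.339,.159])
m=(abs((P-rol)@x)<.03)&(abs((P-rol)@y)<.06)&(P[...,2]>.12)&(P[...,2]<.18)&(im.max(2)<80);q=P[m]-rol;print(m.sum(),np.percentile(q@y,[2,50,98]),np.percentile(P[m][:,2],[50,98]))
cv2.imwrite('pics/s3c.png',cv2.resize(im[230:390,220:380],(560,560),interpolation=2))
E
```

```text
8 [0.00545321 0.00597886 0.00737374] [0.15016117 0.1538206 ]
```

View pics/s3c.png

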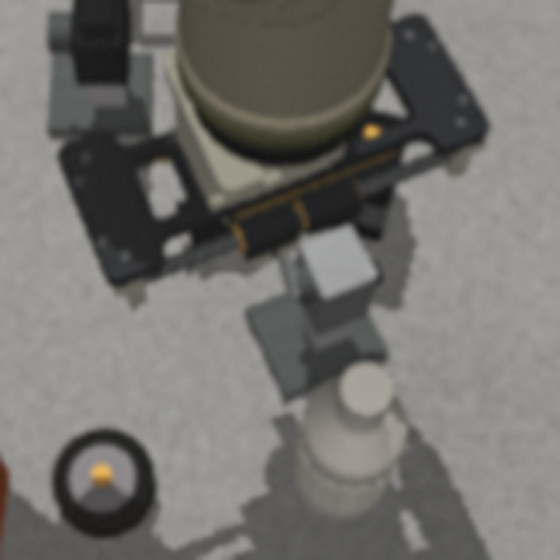

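The lever is tipped behind the fingers and the bottle is clear. I push slightly further and hold.

Request:
apply_moves(
  series=[
    [[3,0,2],[0,0,0]],
    [[3,0,2],[0,0,0]],
    [[2,0,0],[0,0,0]],
    [[0,0,0],[0,0,0]],
    [[0,0,0],[0,0,0]],
    [[0,0,0],[0,0,0]],
    [[0,0,0],[0,0,0]],
  ],
)

```text
t: 17.53
tool_pos: [0.5437, -0.3203, 0.3217]
orientation: [1.804, 2.567, -0.001]
force: [-1.8, -6.6, 2.0]
opening: 0.0004
gripper_force: 3.4
```

Request:
apply_moves(
  series=[
    [[-6,0,0],[0,0,0]],
    [[-8,0,0],[0,0,0]],
    [[-8,0,0],[0,0,0]],
    [[-8,0,0],[0,0,0]],
    [[-8,0,0],[0,0,0]],
    [[-8,0,0],[0,0,0]],
    [[-5,0,0],[0,0,0]],
    [[0,0,-12],[0,0,0]],
    [[0,0,-20],[0,0,0]],
    [[0,0,-25],[0,0,0]],
    [[0,0,-30],[0,0,0]],
    [[0,0,-20],[0,0,0]],
  ],
)

```text
t: 18.53
tool_pos: [0.5609, -0.3671, 0.4323]
orientation: [1.802, 2.566, 0.001]
force: [0.9, 0.3, -0.2]
opening: 0.0004
gripper_force: 0.0
```

```bash
python3 - <<'E'
from h import *
im,d,C=grab('wrist','w4.png');P=cloud(C,d)
rol=np.array([.5555,-.339,.159])
m=(np.hypot(P[...,0]-rol[0],P[...,1]-rol[1])<.02)&(P[...,2]>.15)&(P[...,2]<.18);q=P[m];print('roller',len(q),q.mean(0))
m=(np.hypot(P[...,0]-.584,P[...,1]+.4155)<.035)&(P[...,2]>.16)&(P[...,2]<.18);q=P[m];print('bottle cap',len(q),q.mean(0))
hinge=np.array([.644,.0055,0]);yb=np.array([-.9988,.05,0]);xb=np.array([.05,.9988,0])
inside=hinge+.125*yb-.031*xb; print('handle gap centre',inside)
a=np.arctan2(-.05,1.)
# tool y along the door
plan([inside[0],inside[1],.26],down(a),.186); print(down(a).round(3))
E
```

```text
roller 357 [ 0.55680378 -0.33859139  0.16730325]
bottle cap 0 [nan nan nan]
handle gap centre [ 0.5176    -0.0192128  0.       ]
turn [0.009 0.008 0.396] n 4.0 shift [345.6 -61.1  -8.8] t 18.5833
[[ 0.05   0.999  0.   ]
 [ 0.999 -0.05   0.   ]
 [ 0.     0.    -1.   ]]<stdin>:5: RuntimeWarning: Mean of empty slice.
  ret = um.true_divide(
```

Request:
apply_moves(
  series=[
    [[0,0,0],[0.002,0.002,0.099]],
    [[0,0,0],[0.002,0.002,0.099]],
    [[0,0,0],[0.002,0.002,0.099]],
    [[0,0,0],[0.002,0.002,0.099]],
    [[30,-6,-2],[0,0,0]],
    [[30,-6,-2],[0,0,0]],
    [[30,-6,-2],[0,0,0]],
    [[30,-6,-2],[0,0,0]],
    [[30,-6,0],[0,0,0]],
    [[30,-6,0],[0,0,0]],
    [[30,-6,0],[0,0,0]],
    [[30,-6,0],[0,0,0]],
  ],
)

```text
t: 19.58
tool_pos: [0.5243, -0.1237, 0.4386]
orientation: [-2.27, -2.16, 0.001]
force: [0.0, 0.7, 0.3]
opening: 0.0002
gripper_force: 0.0
```

Request:
apply_moves(
  series=[
    [[30,-6,0],[0,0,0]],
    [[30,-4,0],[0,0,0]],
    [[30,-3,0],[0,0,0]],
    [[17,0,0],[0,0,0]],
    [[0,0,0],[0,0,0]],
    [[0,0,0],[0,0,0]],
  ],
)

```text
t: 20.08
tool_pos: [0.5171, -0.0169, 0.4391]
orientation: [-2.268, -2.163, 0.001]
force: [0.7, -0.6, 1.2]
opening: 0.0006
gripper_force: 0.0
```

```bash
python3 - <<'E'
from h import *
im,d,C=grab('wrist','w5.png');P=cloud(C,d)
hinge=np.array([.644,.0055,0]);yb=np.array([-.9988,.05,0]);xb=np.array([.05,.9988,0])
Q=P-hinge; u=Q@yb; o=-(Q@xb)
m=(u>.09)&(u<.16)&(P[...,2]>.135)&(P[...,2]<.158)&(o>.03)&(o<.07);print('bar out',m.sum(),np.median(o[m]) if m.any() else 0,np.median(P[m][:,2]) if m.any() else 0)
m=(u>.02)&(u<.18)&(P[...,2]>.155)&(P[...,2]<.167)&(o>-.01)&(o<.02);print('door face',m.sum(),np.percentile(o[m],97) if m.any() else 0)
p=hinge+.125*yb-.029*xb
plan([p[0],p[1],.128],down(np.arctan2(-.05,1)),.186); print(robot.read_state()['q'].round(2))
E
```

```text
bar out 813 0.04755075443365939 0.1493196033595235
door face 2230 0.009620870322065971
turn [-0.006 -0.004  0.001] n 1.0 shift [  0.6   0.5 125. ] t 20.1333
[-0.13 -0.1   1.66  0.    1.59 -0.09]
```

View pics/w5.png

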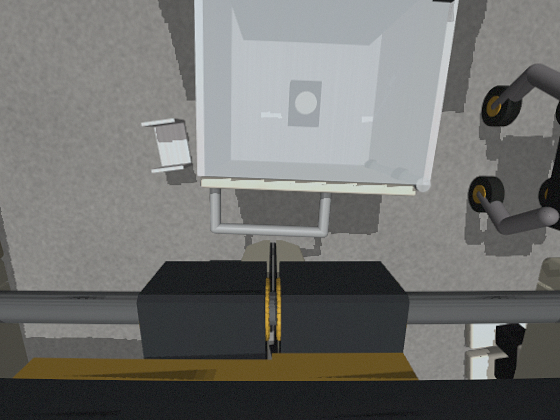

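The handle bar spans (217,230) to (325,230) with a clear gap to the door, and the fingers are over it. I go down into the gap.

Request:
apply_moves(
  series=[
    [[2,0.5,10],[-0.006,-0.004,0]],
    [[0,0,15],[0,0,0]],
    [[0,0,15],[0,0,0]],
    [[0,0,15],[0,0,0]],
    [[0,0,15],[0,0,0]],
    [[0,0,10],[0,0,0]],
    [[0,0,10],[0,0,0]],
    [[0,0,10],[0,0,0]],
    [[0,0,10],[0,0,0]],
    [[0,0,10],[0,0,0]],
    [[0,0,5],[0,0,0]],
    [[0,0,0],[0,0,0]],
  ],
)

```text
t: 21.13
tool_pos: [0.5173, -0.0157, 0.3119]
orientation: [-2.274, -2.163, 0.002]
force: [0.0, -0.7, -1.1]
opening: -0.0001
gripper_force: 0.0
```

Request:
apply_moves(
  series=[
    [[-4,0,0],[0,0,0]],
    [[-4,0,0],[0,0,0]],
    [[-4,0.5,0],[0,0,-0.02]],
    [[-5,1,0],[0,0,-0.04]],
    [[-6,2,0],[0,0,-0.05]],
    [[-6,2,0],[0,0,-0.05]],
    [[0,0,0],[0,0,0]],
  ],
)

```text
t: 21.72
tool_pos: [0.5235, -0.0457, 0.3146]
orientation: [2.093, 2.341, 0.002]
force: [0.1, -0.9, -0.4]
opening: 0.0007
gripper_force: 0.0
```

Request:
apply_moves(
  series=[
    [[-10,3.5,0],[0,0,-0.08]],
    [[-12.3,4.5,0],[0,0,-0.1]],
    [[-12.3,4.5,0],[0,0,-0.1]],
    [[0,0,0],[0,0,0]],
  ],
)

```text
t: 22.05
tool_pos: [0.5429, -0.0773, 0.3143]
orientation: [1.745, 2.611, 0.001]
force: [-1.0, -0.5, 0.5]
opening: 0.0008
gripper_force: 0.0
```

```bash
cat > door.py <<'E'
from h import *
h=np.array([.644,.0055])
im,d,C=grab('top');P=cloud(C,d)
m=(P[...,2]>.155)&(P[...,2]<.172)&(P[...,0]<.655)&(P[...,1]<-.012)&(np.hypot(P[...,0]-h[0],P[...,1]-h[1])<.19);q=P[m][:,:2]-h
if len(q): f=q[np.hypot(*q.T)>.06]; th=np.arctan2(f[:,1],f[:,0]); print('door dir(deg)',len(f),np.percentile(np.rad2deg(th)%360,[10,50,90])-177)
s=robot.read_state();Rt=R.from_rotvec(s['orientation']).as_matrix();p=s['tool_pos'][:2]-h
y=-Rt[:2,1];o=-Rt[:2,0];print('tool yaw door-angle',np.arctan2(y[1],y[0])%(2*np.pi)-np.arctan2(.05,-.9988),'along',p@y,'out',p@o,'z',s['tool_pos'][2]-.186,s['force'],s['q'].round(2),s['t'])
E
python3 door.py
```

```text
tool yaw door-angle 0.43593957792419014 along 0.12498383215724121 out 0.03778393958798167 z 0.12805628579268502 [ 0.37168808 -0.04475227 -0.35871096] [-0.23  0.05  1.74  0.    1.35 -0.62] 22.1
```

Request:
apply_moves(
  series=[
    [[-12.3,4.5,0],[0,0,-0.1]],
    [[-12.3,4.5,0],[0,0,-0.1]],
    [[-12.3,4.5,0],[0,0,-0.1]],
    [[-12.3,4.5,0],[0,0,-0.1]],
    [[-12.3,4.5,0],[0,0,-0.1]],
    [[0,0,0],[0,0,0]],
  ],
)

```text
t: 22.6
tool_pos: [0.5953, -0.1142, 0.3137]
orientation: [1.049, 2.961, 0.001]
force: [1.2, 0.0, 1.2]
opening: 0.0006
gripper_force: 0.0
```

```bash
python3 door.py; python3 -c "
from h import *
im,d,C=grab('side');cv2.imwrite('pics/s4.png',cv2.resize(im[80:320,180:480],(750,600),interpolation=2))"
```

```text
door dir(deg) 129 [56.41929095 57.65736101 61.63136618]
tool yaw door-angle 0.934707964970833 along 0.12362519557615172 out 0.037413316966023735 z 0.12756112757045873 [-0.24395308  0.08637761 -0.42920548] [-0.27  0.2   1.58  0.    1.36 -1.16] 22.65
```

View pics/s4.png

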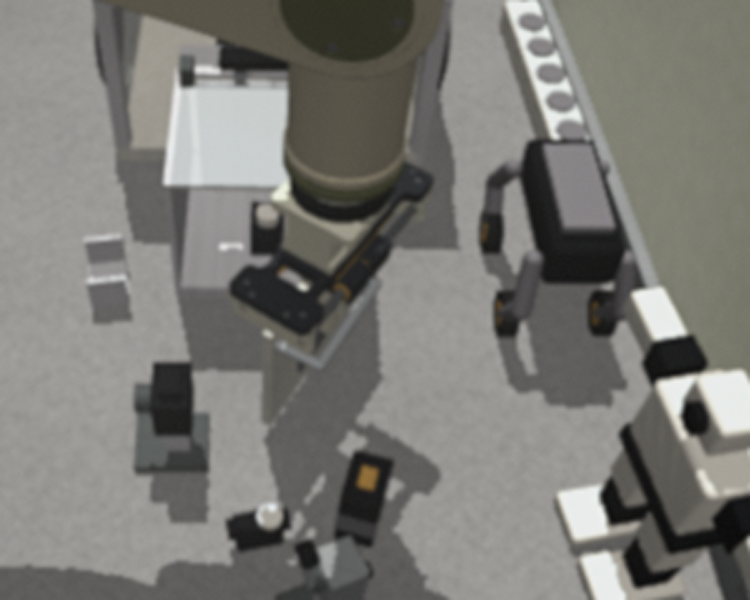

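The door is open to about 55° at (290,380), with the handle hooked and the battery clear at (365,490). I continue along the arc.

Request:
apply_moves(
  series=[
    [[-12.3,4.5,0],[0,0,-0.1]],
    [[-12.3,4.5,0],[0,0,-0.1]],
    [[-12.3,4.5,0],[0,0,-0.1]],
    [[-12.3,4.5,0],[0,0,-0.1]],
    [[-12.3,4.5,0],[0,0,-0.1]],
    [[-12.3,4.5,0],[0,0,-0.1]],
    [[-4,1.5,0],[0,0,-0.03]],
    [[0,0,0],[0,0,0]],
  ],
)

```text
t: 23.37
tool_pos: [0.6758, -0.1181, 0.3134]
orientation: [-0.084, -3.14, -0.001]
force: [0.2, 0.1, -0.2]
opening: 0.0003
gripper_force: 0.0
```

```bash
python3 door.py
```

```text
door dir(deg) 210 [90.28812524 92.60777521 95.36832951]
tool yaw door-angle 1.5658437391070588 along 0.12196809653157899 out 0.03815224510240094 z 0.12736942862129408 [0.39492095 0.24510388 0.0848201 ] [-0.25  0.41  1.32  0.    1.41 -1.76] 23.4167
```

Request:
apply_moves(
  series=[
    [[4,0,0],[0,0,0]],
    [[4,0,0],[0,0,0]],
    [[0,0,-8],[0,0,0]],
    [[0,0,-15],[0,0,0]],
    [[0,0,-20],[0,0,0]],
    [[0,0,-25],[0,0,0]],
    [[0,0,-30],[0,0,0]],
    [[0,0,-30],[0,0,0]],
    [[0,0,0],[0,0,0]],
  ],
)

```text
t: 24.17
tool_pos: [0.6681, -0.1191, 0.4511]
orientation: [0.082, 3.129, -0.003]
force: [1.2, -1.4, 1.7]
opening: 0.0002
gripper_force: 0.0
```

Request:
apply_moves(
  series=[
    [[25,0,0],[0,0,0]],
    [[30,0,0],[0,0,0]],
    [[30,0,0],[0,0,0]],
    [[30,0,0],[0,0,0]],
    [[30,0,0],[0,0,0]],
    [[30,0,0],[0,0,0]],
    [[25,0,0],[0,0,0]],
    [[0,0,0],[0,0,0]],
    [[0,0,0],[0,0,0]],
  ],
)

```text
t: 24.92
tool_pos: [0.467, -0.1087, 0.4425]
orientation: [0.083, 3.139, 0.0]
force: [0.6, 0.1, -0.3]
opening: 0.0003
gripper_force: 0.0
```

```bash
python3 door.py; python3 -c "
from h import *
im,d,C=load('top');cv2.imwrite('pics/t5.png',im)
P=cloud(C,d);m=(P[...,2]>.195)&(P[...,2]<.23)&(abs(P[...,0]-.561)<.045)&(abs(P[...,1]-.155)<.008);print('bar z',m.sum(),np.median(P[m][:,2]))
m=(P[...,2]>.15)&(P[...,2]<.172)&(P[...,1]<-.02)&(P[...,1]>-.19)&(abs(P[...,0]-.65)<.03);q=P[m];print('door',np.polyfit(q[:,1],q[:,0],1),q[:,1].min())"
```

```text
door dir(deg) 113 [91.71829655 93.18052395 94.74992474]
tool yaw door-angle 1.568743066598763 along 0.12325083416247191 out -0.16996905331008869 z 0.2564314882399715 [ 0.94700508 -1.17313167  0.26270234] [-0.34 -0.21  1.75  0.    1.6  -1.85] 24.9667
bar z 351 0.20420399919354337
door [0.15842748 0.67008126] -0.17858468070172437
```

View pics/t5.png

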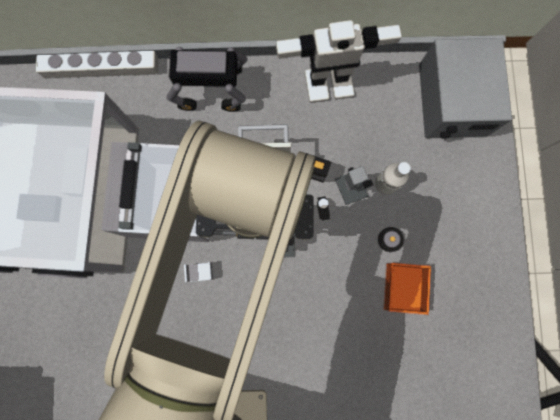

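The door stands at about a right angle, with its handle bar level at (263,127). The gate bar is at 0.204 m, the battery at (320,167) is upright and clear, and everything else is where it was.

```bash
python3 -c "
from plant import robot
print(robot.close_job())"
```

```text
the job is handed in; nothing more can be done
None
```

The job is handed in at about 25 s of the 67 s limit: the gate is pressed home and shut, the limit switch was pushed well past its trip angle and has sprung back, the battery stands upright clear of the door, and the outer door is open at about 90°.

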